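# Find and release the latched mode key

### The arm

A 6-joint arm with a two-finger parallel gripper is mounted at the origin on the work surface; the furniture and walls round the work are solid. World frame = base frame: x ahead of the robot, y to its left, z up, the work surface at z = 0. Lengths are in m, angles in rad, forces in N, time in s.
With the tool pointing down it reaches from about 0.375 to 0.975 m from the base axis. Payload 3.8 kg.
Tool frame: the origin (TCP) lies midway between the tips of the shut fingers; the grasp point (between the pads) lies 19 mm behind it; z points along the fingers, y is the direction in which the jaws open and shut (so a half turn about z gives the same grasp; the last joint's range is limited). The gripper opens to 85 mm and grips with 20 to 120 N. Pads are 22 mm wide; open, the fingers measure 114 mm over their backs; the gripper's body (76 mm by 85 mm) begins 54 mm behind the grasp point. The pads swing forward as they close: fully open they stand 13 mm farther back than shut.
Start: joints at [-1.184, 0.264, 1.604, -0, 1.274, -0.037], TCP at [0.278, -0.615, 0.231] pointing down, gripper open.
Joint ranges: [-2.63, 2.63], [-0.94, 2.18], [0.31, 2.57], [-1.31, 4.45], [0, 2.66], [-2.55, 2.55]. Speed limits (rad/s): [2.57, 2.57, 3.14, 3.14, 3.14, 3.14].

### API

Orientations are given as a rotation vector (axis times angle).
In Python, from workcell import bot gives the robot as it stands. The module is installed in compiled form; this text tells all that it offers.
- The arm moves only by the tool move_arm, never from a script. Its argument "steps" is a list of rows, each a list of 5 numbers: the shift along the tool's x, y, z in mm, then the turn about the tool's z in degrees, then the opening in per cent of the stroke, from 0 (shut) to 100 (fully open). In form: [[tx, ty, tz, turn, claw], ...]. A call has 1 to 20 rows; each row is the pose to reach, as a shift and turn from the pose commanded when the call began, along the tool's axes at that moment; what a row does not reach only later rows make up. A row lasts 1/10 s, in which the tool goes at most 50 mm and 8.59 degrees, less where a joint would pass 70% of its speed; a pose out of reach is approached as far as the arm can. A call with a gripper value outside its range is refused whole. The fingers move at their own pace and stop on an object; "newtons" is the grip in N (left out, the last holds). Time passes only in rows, so rows that repeat a pose let the fingers close. It gives the time, the measured TCP pose, the force and the opening at its end, in the units of the state.
- bot.read_state(): the state, without advancing time (a new reading comes with each control period).
- bot.read_camera(name): name is "side" or "top" or "wrist"; returns a dict with "pixels" (420x560x3 uint8, red, green, blue), "depth" (420x560 float32, m along the optical axis (not along the pixel's ray), 0 where there is no reading), "fovy" (degrees; the focal length in pixels is half the picture's height over the tangent of half this angle, whatever the lens; pixels are square), "cx", "cy" (the principal point, pixels), "k1" (the pictures are not rectified: a ray, as slopes to the right and down, at radius r is drawn at 1 + k1 r^2 times it, then the intrinsics apply), "xyz" and "attitude" of the camera in the world. Camera axes: x right, y up, looking along -z (the intrinsics and any distortion apply to the point x, -y, -z); pixel columns grow to the right and rows downward; lengths in m; the calibration is good to about 2 mm. A picture is of the moment at which its call begins.
- bot.finish_job(): hands the job in, once; it reports no verdict.
The state is a dict: "time": time; "q": joint angles; "joint_vel": joint speeds; "joint_torque": joint torques, N m; "tool_pos": TCP position; "tcp_rot": TCP orientation; "wrist_force": force on the tool from outside, world axes, zero at the start; "torque": the same for the moment, N m; "width": opening from 0.0 (shut) to 1.0 (fully open).
Only numpy, scipy, OpenCV 4.12 (cv2) and the standard library are available. Lean on these libraries where they do the work, as an engineer would, in place of code of your own. Each camera call takes 0.05 s, during which the arm holds its last target.

### The job

One of the four identical mode keys on the bonder's key box has been left latched down. Tap all four keys lightly with a fingertip, one after another from the leftmost to the rightmost as seen from the robot, without pressing any free key home; then press the latched one right down and let it spring up, so that all four keys stand at full height. Do not disturb the jar, the clip box or the eraser beside it.

Things in the scene. Friction and masses are not known exactly. Their poses are not given: they have to be found in the camera images.
- console: key box fixed to the work surface: a low aluminium box 100 x 216 mm and 30 mm high with a grey deck, four square keys in a row along its long side and a black cable gland at the back. Origin: centre of its underside, at work-surface height; x away from the robot, y along the row to the left, z up. The key centres lie at x = 0 and y = +67.5, +22.5, -22.5 and -67.5 mm; each stands in a 40 x 34 mm black frame that rises 4 mm above the deck
- key_a: one of four identical plain off-white push keys, cap 32 x 26 mm (26 mm along the row), in one row, 45 mm apart centre to centre; which of key_a to key_d stands at which place, and which is latched, is for you to find. Origin: centre of the cap's flat top; z up, axes parallel to the console's. It moves straight down only
- key_b: another of the four identical off-white keys (see key_a), origin at the centre of its top. Any free key: top 50 mm above the work surface (20 mm above the console's deck), travel at most 9 mm against a spring; it begins to give at about 1.5 N, takes about 1 N more for each mm, and springs back when let go
- key_c: another of the four identical off-white keys (see key_a), origin at the centre of its top.
- key_d: another of the four identical off-white keys (see key_a), origin at the centre of its top. Whichever key is latched rests 3.5 mm lower than a free one (top at 46.5 mm) and does not give below about 4 N; pressed about 5.5 mm further down to the bottom (about 11 N) it unlatches, and rises to the height of the others when let go
- jar_flux: screw-cap jar, 48 mm across, 50 mm high, loose behind the key box; origin at the centre of its underside; to be left alone
- clip_box: small box with a clear lid, 44 x 70 x 30 mm, loose in front of the key box, to the right; origin at the centre of its underside; to be left alone
- eraser: cleaning block, 23 x 44 x 12 mm, loose in front of the key box, to the left; origin at the centre of its underside; to be left alone

How it is judged:
On the way, in this order (a step that is already met when the one before it is completed fails the run):
1. the leftmost key is touched by the fingers (((y of key_a in the frame of console between 0.045 and 0.09 m and contact force between the fingers and key_a above 0.5 N) or (y of key_b in the frame of console between 0.045 and 0.09 m and contact force between the fingers and key_b above 0.5 N) or (y of key_c in the frame of console between 0.045 and 0.09 m and contact force between the fingers and key_c above 0.5 N) or (y of key_d in the frame of console between 0.045 and 0.09 m and contact force between the fingers and key_d above 0.5 N))), for 0.02 s.
2. the second from left key is touched by the fingers (((y of key_a in the frame of console between 0 and 0.045 m and contact force between the fingers and key_a above 0.5 N) or (y of key_b in the frame of console between 0 and 0.045 m and contact force between the fingers and key_b above 0.5 N) or (y of key_c in the frame of console between 0 and 0.045 m and contact force between the fingers and key_c above 0.5 N) or (y of key_d in the frame of console between 0 and 0.045 m and contact force between the fingers and key_d above 0.5 N))), for 0.02 s.
3. the third from left key is touched by the fingers (((y of key_a in the frame of console between -0.045 and 0 m and contact force between the fingers and key_a above 0.5 N) or (y of key_b in the frame of console between -0.045 and 0 m and contact force between the fingers and key_b above 0.5 N) or (y of key_c in the frame of console between -0.045 and 0 m and contact force between the fingers and key_c above 0.5 N) or (y of key_d in the frame of console between -0.045 and 0 m and contact force between the fingers and key_d above 0.5 N))), for 0.02 s.
4. the rightmost key is touched by the fingers (((y of key_a in the frame of console between -0.09 and -0.045 m and contact force between the fingers and key_a above 0.5 N) or (y of key_b in the frame of console between -0.09 and -0.045 m and contact force between the fingers and key_b above 0.5 N) or (y of key_c in the frame of console between -0.09 and -0.045 m and contact force between the fingers and key_c above 0.5 N) or (y of key_d in the frame of console between -0.09 and -0.045 m and contact force between the fingers and key_d above 0.5 N))), for 0.02 s.
5. the latched key has been released: all four keys stand at full height (z of each of key_a, key_b, key_c, key_d in the frame of console above 0.0485 m), for 0.2 s.
At the end, for the whole second after the job is handed in: all four key tops stand within 1.5 mm of their full height of 50 mm above the work surface; jar, clip box and eraser are at rest within 15 mm of where they stood (all of step 5 and distance of each of jar_flux, clip_box, eraser from where it was at the start of the episode below 0.015 m and linear speed of each of jar_flux, clip_box, eraser below 0.02 m/s); the robot touches nothing.
It fails at once if a free key is pressed home (more than 7 mm of its 9 mm travel) (z of any of key_a, key_b, key_d in the frame of console below 0.043 m).
It fails at once if the jar, clip box or eraser is moved more than 15 mm or lifted (distance of any of jar_flux, clip_box, eraser from where it was at the start of the episode above 0.015 m).
It also fails if it takes over 48 s, if anything falls off the work surface, if the arm or the gripper's body presses on something with over 40 N, if the wrist force passes 120 N, or if a joint passes its speed limit or range.

## Working session

There is one attempt and no reset: what is moved stays moved. The work goes in short steps, Python scripts to look and compute and a tool call to move; the robot and the scene stay as the last step left them, time stands still between calls to the robot, and variables do not carry over. Pictures are saved under pics/ and viewed, and the job is handed in when it is done.

Besides the shell and the picture viewer there is one more tool, called after "Emit:" as name([rows], argument=value, ...), one row to a line, values as JSON. move_arm: Moves the arm, as the interface text tells. Its arguments: {"type":"object","properties":{"steps":{"type":"array","items":{"type":"array","items":{"type":"number"}}},"newtons":{"type":"number"}},"required":["steps"]}

```bash
mkdir -p pics
python3 - <<'E'
from workcell import bot
import cv2,numpy as np,pickle
s=bot.read_state();print(s)
for n in ["top","side"]:
    c=bot.read_camera(n);pickle.dump(c,open(f"{n}.pkl","wb"))
    cv2.imwrite(f"pics/{n}0.png",c["pixels"][:,:,::-1])
    print(n,{k:v for k,v in c.items() if k not in("pixels","depth")})
E
```

```text
{'time': 0.0, 'q': array([-1.18388819e+00,  2.64767710e-01,  1.60538633e+00,  4.24259838e-06,
        1.27369692e+00, -3.69193918e-02]), 'joint_vel': array([-6.84693224e-04,  3.24009626e-04, -8.04201292e-04,  3.38683530e-04,
       -6.72880241e-04, -3.33462369e-05]), 'joint_torque': array([ 6.39274822e-04, -5.15096605e+01, -3.67317796e+01, -1.06009165e-04,
        1.28565927e-02,  1.18640909e-05]), 'tool_pos': array([ 0.27730492, -0.61460011,  0.22994556]), 'tcp_rot': array([-3.06914139e+00, -6.60305265e-01,  6.10894562e-04]), 'wrist_force': array([ 0.33458992,  0.17869902, -0.1984644 ]), 'torque': array([-0.02450104, -0.02708821,  0.00861621]), 'width': 0.9970153705023361}
top {'fovy': 42.194983384841926, 'cx': 274.9580435184389, 'cy': 211.3983171672638, 'k1': -0.1453127512977114, 'xyz': array([ 0.3955606 , -0.17106517,  0.89660365]), 'attitude': array([ 0.12376924, -0.11328023, -1.59276681])}
side {'fovy': 50.80639527774409, 'cx': 278.26305416704963, 'cy': 207.5388196131865, 'k1': -0.12313498634053939, 'xyz': array([ 0.39274082, -0.87853663,  0.56243852]), 'attitude': array([ 0.93142668, -0.09188779, -0.14242712])}
```

View pics/top0.png

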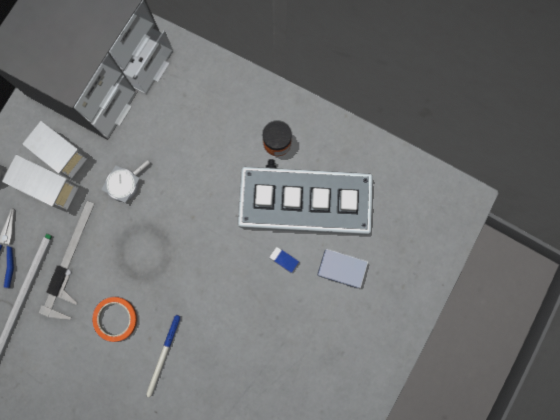

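View pics/side0.png

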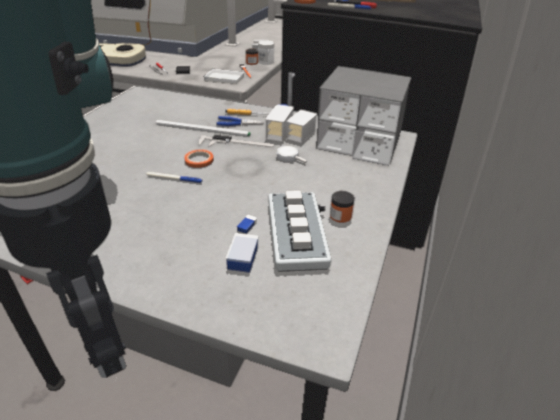

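The top view shows the four caps at about (264,197), (292,198), (320,199) and (348,201). The jar is at (277,138), the eraser at (284,260) and the clip box at (343,268). Image up is +x and image left is +y. Next I measure the caps.

```bash
cat > h.py <<'E'
import numpy as np,cv2
from scipy.spatial.transform import Rotation as R
def K(c):
    h=c["pixels"].shape[0];f=h/2/np.tan(np.radians(c["fovy"]/2))
    return np.array([[f,0,c["cx"]],[0,f,c["cy"]],[0,0,1]])
def rays(c,uv):
    p=cv2.undistortPoints(np.array(uv,float).reshape(-1,1,2),K(c),np.array([c["k1"],0,0,0.]))[:,0]
    d=np.c_[p[:,0],-p[:,1],-np.ones(len(p))]
    return R.from_rotvec(c["attitude"]).apply(d)
def plane(c,uv,z):
    d=rays(c,uv);o=c["xyz"];return o+d*((z-o[2])/d[:,2])[:,None]
def dep(c,uv):
    d=rays(c,uv);uv=np.round(uv).astype(int);return c["xyz"]+d*c["depth"][uv[:,1],uv[:,0]][:,None]
E
python3 - <<'E'
from h import *
import pickle
for n,roi in(("top",(240,170,375,232)),("side",(265,185,330,265))):
    c=pickle.load(open(n+".pkl","rb"));im=c["pixels"].astype(int)
    hsv=cv2.cvtColor(c["pixels"],cv2.COLOR_RGB2HSV)
    for thr in (215,):
        m=((im.min(2)>thr)).astype(np.uint8)
        M=np.zeros_like(m);x0,y0,x1,y1=roi;M[y0:y1,x0:x1]=m[y0:y1,x0:x1]
        k,l,st,ce=cv2.connectedComponentsWithStats(M)
        for i in range(1,k):
            if st[i,4]<40: continue
            ys,xs=np.where(l==i);pts=dep(c,np.c_[xs,ys])
            print(n,thr,st[i],ce[i].round(1),"z50",plane(c,[ce[i]],.05)[0].round(4),"dep",np.median(pts,0).round(4),pts[:,2].std().round(4))
    im2=cv2.resize(c["pixels"][roi[1]-5:roi[3]+5,roi[0]-5:roi[2]+5],None,fx=5,fy=5,interpolation=cv2.INTER_CUBIC);cv2.imwrite(f"pics/{n}z.png",im2[:,:,::-1])
E
```

```text
top 215 [257 186  14  17 204] [263.5 194.3] z50 [ 0.5517 -0.1495  0.05  ] dep [ 0.5516 -0.149   0.0517] 0.0016
top 215 [286 188  13  17 207] [291.9 196.1] z50 [ 0.5477 -0.1943  0.05  ] dep [ 0.5481 -0.1944  0.0491] 0.0015
top 215 [314 190  14  16 199] [320.3 197.6] z50 [ 0.5441 -0.2392  0.05  ] dep [ 0.5434 -0.239   0.0517] 0.0014
top 215 [343 191  12  17 192] [348.5 199. ] z50 [ 0.5407 -0.2838  0.05  ] dep [ 0.5405 -0.2836  0.0515] 0.0858
side 215 [286 191  15   7  98] [293.3 194. ] z50 [ 0.5518 -0.153   0.05  ] dep [ 0.5524 -0.1508  0.0486] 0.0009
side 215 [269 193  61  69 413] [298.4 235.4] z50 [ 0.5361 -0.2832  0.05  ] dep [ 0.5325 -0.265   0.0264] 0.0455
side 215 [289 205  15   7 101] [295.7 208.1] z50 [ 0.5473 -0.2012  0.05  ] dep [ 0.548  -0.196   0.0462] 0.0719
side 215 [291 218  16   8 116] [298.4 221.3] z50 [ 0.5441 -0.2428  0.05  ] dep [ 0.544  -0.241   0.0489] 0.0008
side 215 [294 233  16   8 126] [301.4 236.5] z50 [ 0.5408 -0.2871  0.05  ] dep [ 0.541  -0.2859  0.049 ] 0.0009
```

View pics/topz.png

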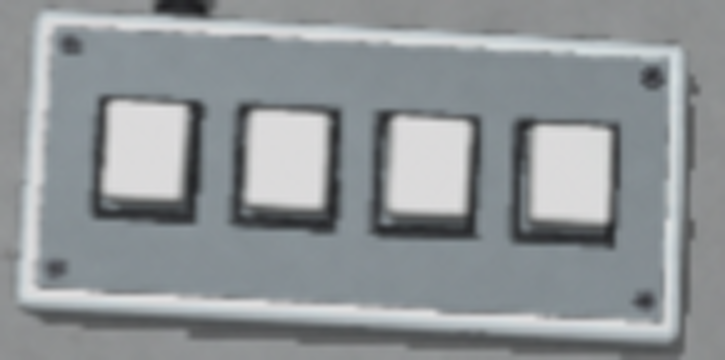

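View pics/sidez.png

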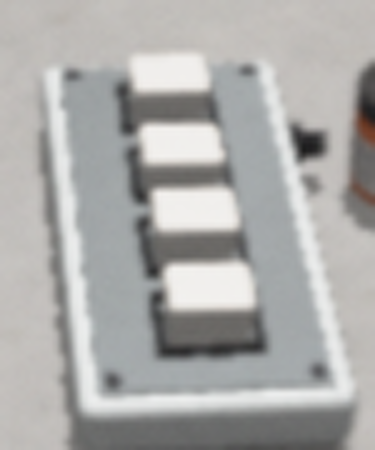

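Depth from both views puts the second key from the left about 2.5–3.5 mm below the others, so that one is latched. The spacing measures 135 mm over three pitches, as given, and the row yaw is about −4.7°. Now the approach numbers.

```bash
cat >> h.py <<'E'
KEYS=np.array([[.5518,-.150],[.5478,-.1945],[.5441,-.2393],[.5407,-.284]])
def to(s,xyz):
    Rt=R.from_rotvec(s["tcp_rot"]);return (Rt.inv().apply(np.array(xyz)-s["tool_pos"])*1000).round(1)
def yaw(s):
    x=R.from_rotvec(s["tcp_rot"]).as_matrix();return np.degrees(np.arctan2(x[1,0],x[0,0])),x[:,2]
E
python3 - <<'E'
from h import *
from workcell import bot
s=bot.read_state();print(yaw(s),to(s,[*KEYS[0],.10]),to(s,[*KEYS[0],.23]))
E
```

```text
(np.float64(24.280939622578185), array([-7.71708147e-04,  1.91339471e-03, -9.99997872e-01])) [ 441.3 -310.4  130.7] [ 441.3 -310.7    0.7]
```

Emit:
move_arm([
  [441, -310, 0, 29, 0],
  [441, -310, 0, 29, 0],
  [441, -310, 0, 29, 0],
  [441, -310, 0, 29, 0],
  [441, -310, 0, 29, 0],
  [441, -310, 0, 29, 0],
  [441, -310, 0, 29, 0],
  [441, -310, 0, 29, 0],
  [441, -310, 0, 29, 0],
  [441, -310, 0, 29, 0],
  [441, -310, 0, 29, 0],
  [441, -310, 0, 29, 0],
  [441, -310, 0, 29, 0],
  [441, -310, 110, 29, 0],
  [441, -310, 130, 29, 0],
  [441, -310, 130, 29, 0],
  [441, -310, 130, 29, 0],
  [441, -310, 130, 29, 0],
])

```text
time: 1.9
tool_pos: [0.5514, -0.1526, 0.1013]
tcp_rot: [-3.139, 0.132, 0.002]
wrist_force: [0.3, -0.4, 0.8]
width: -0.001
```

Run:
```python
from h import *
from workcell import bot
import pickle
c=bot.read_camera("top");cv2.imwrite("pics/top1.png",c["pixels"][:,:,::-1])
c=bot.read_camera("side");cv2.imwrite("pics/side1.png",cv2.resize(c["pixels"][130:290,220:400],None,fx=4,fy=4)[:,:,::-1])
s=bot.read_state();print(s["time"],s["tool_pos"],s["wrist_force"],s["width"],yaw(s))
for k in KEYS: print(to(s,[*k,.056]))
```

```text
2.0 [ 0.55377259 -0.15279554  0.1039016 ] [-0.11539602 -0.82769547  0.06347451] 0.001050740637130322 (np.float64(-4.783388099919108), array([ 0.00399885, -0.00142291, -0.99999099]))
[-2.4 -2.7 47.9]
[-2.7 42.  47.9]
[-2.6 87.  48. ]
[ -2.3 131.8  48. ]
```

View pics/side1.png

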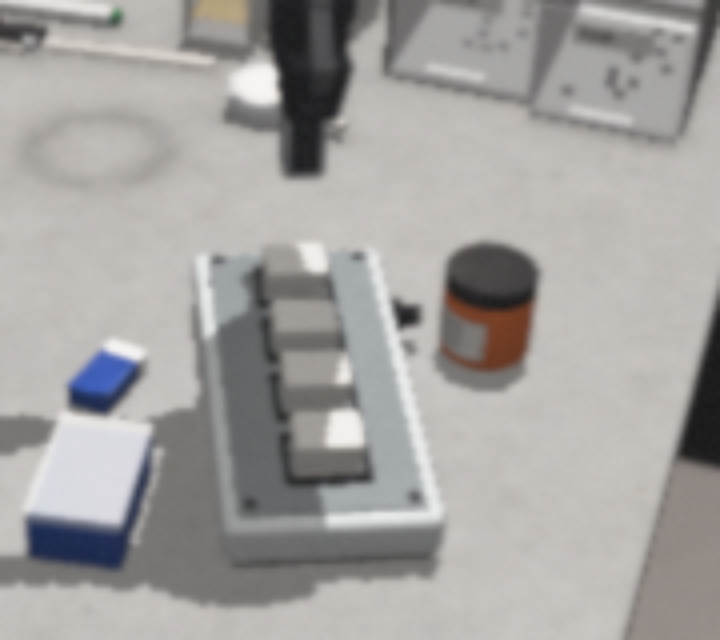

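Run:
```python
from h import *
from workcell import bot
for i in range(8):
    c=bot.read_camera("wrist");s=bot.read_state();print(s["time"],s["tool_pos"].round(4),s["wrist_force"].round(2),s["q"].round(4))
cv2.imwrite("pics/w1.png",c["pixels"][:,:,::-1])
```

```text
2.05 [ 0.5541 -0.1527  0.1043] [ 0.8  -0.16  0.46] [-3.1210e-01  1.8500e-01  1.9481e+00 -1.0000e-04  1.0033e+00  1.3419e+00]
2.1 [ 0.5541 -0.1524  0.1042] [0.23 0.36 0.41] [-3.1180e-01  1.8500e-01  1.9484e+00 -1.0000e-04  1.0032e+00  1.3420e+00]
2.15 [ 0.5539 -0.1522  0.1039] [ 0.87 -0.91  0.28] [-3.1160e-01  1.8510e-01  1.9488e+00 -1.0000e-04  1.0031e+00  1.3420e+00]
2.2 [ 0.5536 -0.152   0.1036] [-0.32  0.66 -0.59] [-3.1140e-01  1.8540e-01  1.9493e+00 -1.0000e-04  1.0030e+00  1.3420e+00]
2.25 [ 0.5532 -0.1518  0.1031] [-0.98 -0.16 -0.07] [-0.3112  0.1857  1.9498 -0.      1.003   1.342 ]
2.3 [ 0.5529 -0.1516  0.1026] [-0.06  0.22  0.03] [-0.3111  0.1861  1.9503  0.      1.0029  1.342 ]
2.35 [ 0.5527 -0.1515  0.1023] [ 0.46  0.04 -0.72] [-0.311   0.1864  1.9507 -0.      1.0028  1.342 ]
2.4 [ 0.5525 -0.1514  0.102 ] [ 0.15  1.09 -0.04] [-0.311   0.1867  1.951  -0.      1.0028  1.342 ]
```

View pics/w1.png

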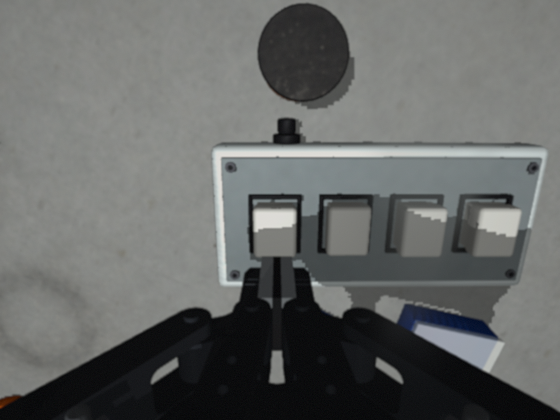

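The wrist view shows the closed fingertips just in front of and above the leftmost cap at (275,230). The second cap, at (348,228), looks lowest. The arm takes about 0.5 s to settle, so I descend gently.

Emit:
move_arm([
  [0, 0, 10, 0, 0],
  [0, 0, 20, 0, 0],
  [0, 0, 30, 0, 0],
  [0, 0, 37, 0, 0],
  [0, 0, 41, 0, 0],
  [0, 0, 43, 0, 0],
  [0, 0, 43, 0, 0],
  [0, 0, 43, 0, 0],
  [0, 0, 43, 0, 0],
  [0, 0, 43, 0, 0],
  [0, 0, 43, 0, 0],
  [0, 0, 43, 0, 0],
])

```text
time: 3.6
tool_pos: [0.5522, -0.1514, 0.0585]
tcp_rot: [3.139, -0.129, 0.0]
wrist_force: [0.1, -0.4, -0.2]
width: 0.001
```

Run:
```python
from h import *
from workcell import bot
c=bot.read_camera("side");cv2.imwrite("pics/side2.png",cv2.resize(c["pixels"][130:290,220:400],None,fx=4,fy=4)[:,:,::-1])
for i in range(3):
    c=bot.read_camera("wrist");s=bot.read_state();print(s["time"],s["tool_pos"].round(4),s["wrist_force"].round(2))
for k in KEYS: print(to(s,[*k,.05]))
cv2.imwrite("pics/w2.png",c["pixels"][:,:,::-1])
```

```text
3.7 [ 0.5521 -0.1514  0.0584] [-0.71 -1.48  0.51]
3.75 [ 0.5521 -0.1514  0.0583] [-0.07 -0.18 -0.11]
3.8 [ 0.5521 -0.1513  0.0583] [-0.1   0.26  0.66]
[-0.4 -1.3  8.3]
[-0.7 43.4  8.3]
[-0.7 88.3  8.3]
[ -0.4 133.1   8.3]
```

View pics/side2.png

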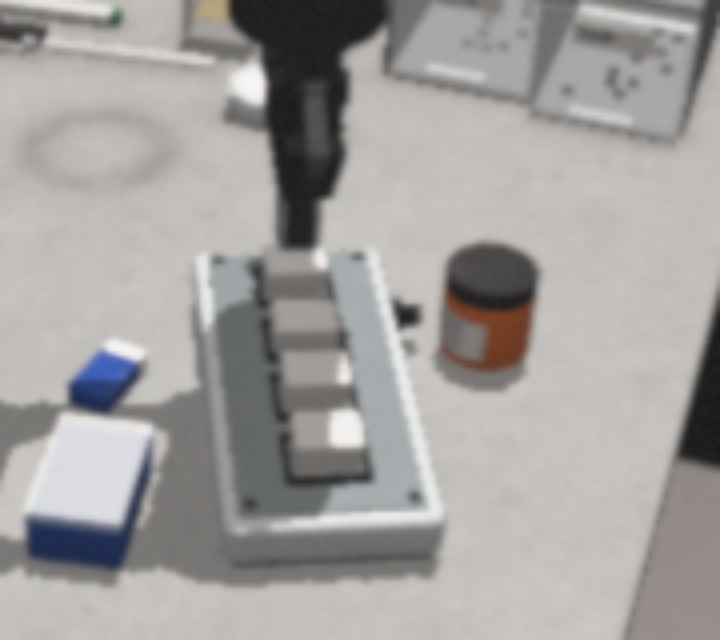

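View pics/w2.png

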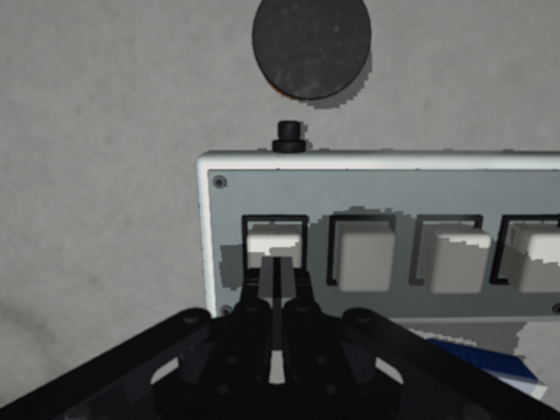

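Fingertips are on the first cap's centre line, about 8 mm above it. Tapping 10 mm down should give roughly 1.7 mm of key travel.

Emit:
move_arm([
  [0, -1, 4, 0, 0],
  [0, -1, 7, 0, 0],
  [0, -1, 9, 0, 0],
  [0, -1, 10, 0, 0],
  [0, -1, 10, 0, 0],
  [0, -1, 10, 0, 0],
  [0, -1, 10, 0, 0],
  [0, -1, 10, 0, 0],
])

```text
time: 4.6
tool_pos: [0.5519, -0.1502, 0.0483]
tcp_rot: [-3.139, 0.129, 0.001]
wrist_force: [-1.4, 1.0, 2.7]
width: -0.006
```

Run:
```python
from h import *
from workcell import bot
for i in range(5):
    c=bot.read_camera("wrist");s=bot.read_state();print(s["time"],s["tool_pos"].round(4),s["wrist_force"].round(2))
```

```text
4.65 [ 0.5519 -0.1502  0.0483] [-2.06  1.76  3.  ]
4.7 [ 0.5519 -0.1502  0.0483] [-2.47  2.36  2.47]
4.75 [ 0.5519 -0.1502  0.0482] [-2.17  1.84  2.35]
4.8 [ 0.5519 -0.1502  0.0482] [-1.94  0.26  2.98]
4.85 [ 0.552  -0.1502  0.0482] [-2.17  0.74  3.85]
```

About 2.9 N at 48.2 mm, so contact is confirmed. Lifting and moving to key 2.

Emit:
move_arm([
  [0, 0, -6, 0, 0],
  [0, 0, -12, 0, 0],
  [0, 0, -12, 0, 0],
  [0, 8, -12, 0, 0],
  [0, 20, -12, 0, 0],
  [0, 32, -12, 0, 0],
  [0, 41, -12, 0, 0],
  [0, 44.5, -12, 0, 0],
  [0, 44.5, -12, 0, 0],
  [0, 44.5, -12, 0, 0],
  [0, 44.5, -6, 0, 0],
  [0, 44.5, -2, 0, 0],
  [0, 44.5, 0, 0, 0],
  [0, 44.5, 0, 0, 0],
  [0, 44.5, 1, 0, 0],
  [0, 44.5, 2, 0, 0],
  [0, 44.5, 2, 0, 0],
  [0, 44.5, 2, 0, 0],
])

```text
time: 6.65
tool_pos: [0.5487, -0.1946, 0.0467]
tcp_rot: [-3.139, 0.129, -0.001]
wrist_force: [-1.7, 1.8, 3.1]
width: -0.003
```

Run:
```python
from h import *
from workcell import bot
for i in range(4):
    c=bot.read_camera("wrist");s=bot.read_state();print(s["time"],s["tool_pos"].round(4),s["wrist_force"].round(2))
for k in KEYS: print(to(s,[*k,.05]))
cv2.imwrite("pics/w3.png",c["pixels"][:,:,::-1])
```

```text
6.7 [ 0.5487 -0.1946  0.0466] [-0.35  0.24  2.78]
6.75 [ 0.5487 -0.1947  0.0466] [-0.5   1.25  3.9 ]
6.8 [ 0.5487 -0.1947  0.0466] [-1.33  2.2   3.37]
6.85 [ 0.5486 -0.1946  0.0466] [-2.08  1.59  5.03]
[ -0.5 -44.7  -3.4]
[-0.9 -0.1 -3.4]
[-0.9 44.9 -3.4]
[-0.6 89.7 -3.4]
```

View pics/w3.png

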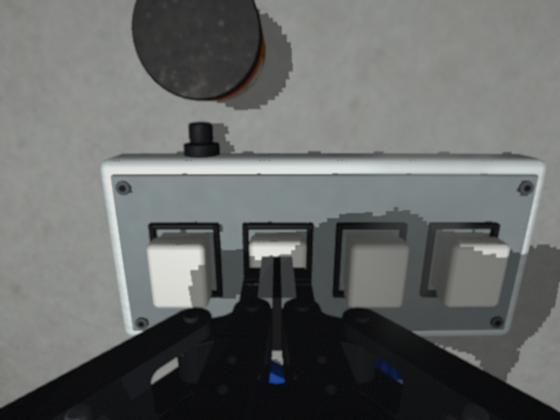

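Key 2 resists about 3–4 N without giving at 46.6 mm, and the first key is back up. This confirms key 2 is the latched one. On to key 3.

Emit:
move_arm([
  [0, 0, -7, 0, 0],
  [0, 0, -14, 0, 0],
  [0, 0, -14, 0, 0],
  [0, 8, -14, 0, 0],
  [0, 20, -14, 0, 0],
  [0, 32, -14, 0, 0],
  [0, 41, -14, 0, 0],
  [0, 45, -14, 0, 0],
  [0, 45, -14, 0, 0],
  [0, 45, -14, 0, 0],
  [0, 45, -8, 0, 0],
  [0, 45, -4, 0, 0],
  [0, 45, -2, 0, 0],
  [0, 45, -2, 0, 0],
  [0, 45, -2, 0, 0],
  [0, 45, -2, 0, 0],
  [0, 45, -2, 0, 0],
])

```text
time: 8.55
tool_pos: [0.5447, -0.2392, 0.0484]
tcp_rot: [-3.138, 0.129, 0.0]
wrist_force: [-1.1, 2.3, 3.6]
width: 0.0
```

Run:
```python
from h import *
from workcell import bot
for i in range(4):
    c=bot.read_camera("wrist");s=bot.read_state();print(s["time"],s["tool_pos"].round(4),s["wrist_force"].round(2))
for k in KEYS: print(to(s,[*k,.05]))
```

```text
8.6 [ 0.5447 -0.2392  0.0483] [-0.49  3.25  2.35]
8.65 [ 0.5447 -0.2392  0.0483] [-0.53  2.42  3.14]
8.7 [ 0.5448 -0.2393  0.0483] [-1.38  2.66  3.05]
8.75 [ 0.5448 -0.2393  0.0483] [-1.33  2.17  3.06]
[ -0.3 -89.6  -1.7]
[ -0.7 -44.9  -1.7]
[-0.7  0.  -1.7]
[-0.4 44.8 -1.7]
```

Key 3 touched (3 N). On to key 4.

Emit:
move_arm([
  [0, 0, -6, 0, 0],
  [0, 0, -12, 0, 0],
  [0, 0, -12, 0, 0],
  [0, 8, -12, 0, 0],
  [0, 20, -12, 0, 0],
  [0, 32, -12, 0, 0],
  [0, 41, -12, 0, 0],
  [0, 45, -12, 0, 0],
  [0, 45, -12, 0, 0],
  [0, 45, -12, 0, 0],
  [0, 45, -6, 0, 0],
  [0, 45, -2, 0, 0],
  [0, 45, 0, 0, 0],
  [0, 45, 0, 0, 0],
  [0, 45, 0, 0, 0],
  [0, 45, 0, 0, 0],
  [0, 45, 0, 0, 0],
])

```text
time: 10.45
tool_pos: [0.541, -0.284, 0.0484]
tcp_rot: [-3.138, 0.129, 0.0]
wrist_force: [-1.3, 2.9, 2.8]
width: 0.001
```

Run:
```python
from h import *
from workcell import bot
for i in range(4):
    c=bot.read_camera("wrist");s=bot.read_state();print(s["time"],s["tool_pos"].round(4),s["wrist_force"].round(2))
for k in KEYS: print(to(s,[*k,.05]))
cv2.imwrite("pics/w4.png",c["pixels"][:,:,::-1])
```

```text
10.5 [ 0.541  -0.284   0.0483] [-1.16  2.67  3.76]
10.55 [ 0.5411 -0.2841  0.0483] [0.11 1.95 2.89]
10.6 [ 0.5411 -0.2841  0.0483] [-0.47  2.21  2.94]
10.65 [ 0.5411 -0.2842  0.0483] [-1.02  2.43  3.23]
[  -0.4 -134.6   -1.7]
[ -0.7 -90.   -1.7]
[ -0.7 -45.   -1.7]
[-0.4 -0.2 -1.7]
```

View pics/w4.png

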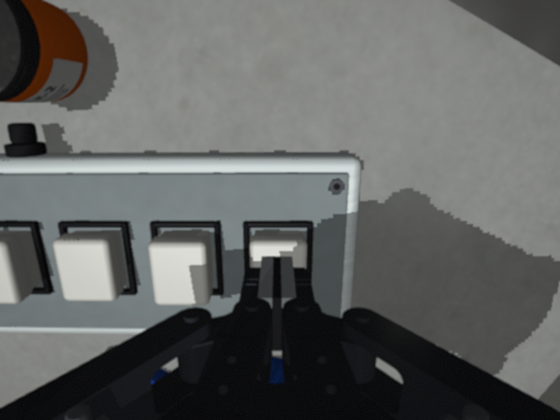

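Key 4 touched (3 N, tips centred on the rightmost cap at (278,250)). Back to key 2 for the full press.

Emit:
move_arm([
  [0, 0, -6, 0, 0],
  [0, 0, -14, 0, 0],
  [0, 0, -14, 0, 0],
  [0, -10, -14, 0, 0],
  [0, -30, -14, 0, 0],
  [0, -50, -14, 0, 0],
  [0, -70, -14, 0, 0],
  [0, -83, -14, 0, 0],
  [0, -90, -14, 0, 0],
  [0, -90, -14, 0, 0],
  [0, -90, -14, 0, 0],
  [0, -90, -14, 0, 0],
  [0, -90, -7, 0, 0],
  [0, -90, -2, 0, 0],
  [0, -90, 1, 0, 0],
  [0, -90, 4, 0, 0],
  [0, -90, 6, 0, 0],
  [0, -90, 7, 0, 0],
  [0, -90, 8, 0, 0],
  [0, -90, 8, 0, 0],
])

```text
time: 12.65
tool_pos: [0.5478, -0.1949, 0.0412]
tcp_rot: [-3.139, 0.129, 0.003]
wrist_force: [-5.8, 1.4, 10.3]
width: 0.002
```

Run:
```python
from h import *
from workcell import bot
for i in range(6):
    c=bot.read_camera("wrist");s=bot.read_state();print(s["time"],s["tool_pos"].round(4),s["wrist_force"].round(2))
for k in KEYS: print(to(s,[*k,.05]))
```

```text
12.7 [ 0.5479 -0.1949  0.0412] [-4.96 -0.13  9.81]
12.75 [ 0.5479 -0.1949  0.0413] [-4.6   1.02  9.86]
12.8 [ 0.5479 -0.1949  0.0413] [-5.27 -0.07 10.24]
12.85 [ 0.5479 -0.1949  0.0413] [-4.91  1.11 10.08]
12.9 [ 0.5478 -0.1949  0.0413] [-4.71  0.44  9.78]
12.95 [ 0.5479 -0.1949  0.0413] [-5.47  0.41 10.04]
[  0.2 -45.1  -8.7]
[-0.1 -0.4 -8.7]
[-0.1 44.6 -8.7]
[ 0.2 89.4 -8.7]
```

10 N at 41.3 mm, just short of the bottom. I press 1.5–2 mm further, then lift.

Emit:
move_arm([
  [0, 0, 1, 0, 0],
  [0, 0, 2, 0, 0],
  [0, 0, 2, 0, 0],
  [0, 0, 2, 0, 0],
  [0, 0, 2, 0, 0],
])

```text
time: 13.45
tool_pos: [0.5479, -0.1949, 0.0408]
tcp_rot: [-3.139, 0.129, 0.003]
wrist_force: [-9.3, 1.5, 19.9]
width: -0.0
```

Run:
```python
from workcell import bot
for i in range(3):
    c=bot.read_camera("wrist");s=bot.read_state();print(s["time"],s["tool_pos"].round(4),s["wrist_force"].round(2))
```

```text
13.5 [ 0.5479 -0.1949  0.0409] [-9.58  2.86 19.89]
13.55 [ 0.5479 -0.1949  0.0409] [-9.52  3.11 19.48]
13.6 [ 0.5479 -0.1949  0.0409] [-8.69  2.2  19.28]
```

The key is bottomed: 20 N at 40.9 mm with no further give. Lifting clear and back to the side.

Emit:
move_arm([
  [0, 0, -4, 0, 0],
  [0, 0, -10, 0, 0],
  [0, 0, -25, 0, 0],
  [0, 0, -50, 0, 0],
  [0, 0, -90, 0, 0],
  [0, 0, -130, 0, 0],
  [0, 0, -160, 0, 0],
  [-30, 40, -160, 0, 0],
  [-60, 80, -160, 0, 0],
  [-90, 120, -160, 0, 0],
  [-90, 160, -160, 0, 0],
  [-90, 200, -160, 0, 0],
  [-90, 240, -160, 0, 0],
  [-90, 280, -160, 0, 0],
  [-90, 300, -160, 0, 0],
  [-90, 300, -160, 0, 0],
  [-90, 300, -160, 0, 0],
  [-90, 300, -160, 0, 0],
  [-90, 300, -160, 0, 0],
])

```text
time: 15.5
tool_pos: [0.4344, -0.4851, 0.1984]
tcp_rot: [-3.139, 0.127, 0.0]
wrist_force: [0.7, 0.2, 0.4]
width: 0.001
```

Run:
```python
from h import *
from workcell import bot
import pickle
for i in range(8): bot.read_camera("wrist")
s=bot.read_state();print(s["time"],s["tool_pos"],s["wrist_force"])
for n in("top","side"):
    c=bot.read_camera(n);c0=pickle.load(open(n+".pkl","rb"))
    cv2.imwrite(f"pics/{n}5.png",c["pixels"][:,:,::-1])
    P=KEYS
    for k in P:
        # project key centre, compare depth-derived heights
        q=R.from_rotvec(c["attitude"]).inv().apply(np.array([*k,.049])-c["xyz"])
        pt=np.array([q[0],-q[1],-q[2]])
        uv=cv2.projectPoints(pt.reshape(1,3),np.zeros(3),np.zeros(3),K(c),np.array([c["k1"],0,0,0.]))[0].ravel()
        g=np.array([[uv[0]+a,uv[1]+b] for a in range(-3,4) for b in range(-1,2)])
        print(n,uv.round(1),"before z",np.median(dep(c0,g)[:,2]).round(4),"now",np.median(dep(c,g)[:,2]).round(4))
```

```text
15.9 [ 0.43421456 -0.48609711  0.1983321 ] [-0.38690952  0.5663547   0.14125542]
top [263.8 194.4] before z 0.0517 now 0.0508
top [292.  196.1] before z 0.0491 now 0.0518
top [320.3 197.7] before z 0.0511 now 0.0519
top [348.6 199.1] before z 0.0514 now 0.0512
side [293.  193.5] before z 0.0492 now 0.0498
side [295.3 206.5] before z 0.0453 now 0.048
side [297.9 220.6] before z 0.0495 now 0.0495
side [301.  235.9] before z 0.0493 now 0.0491
```

View pics/top5.png

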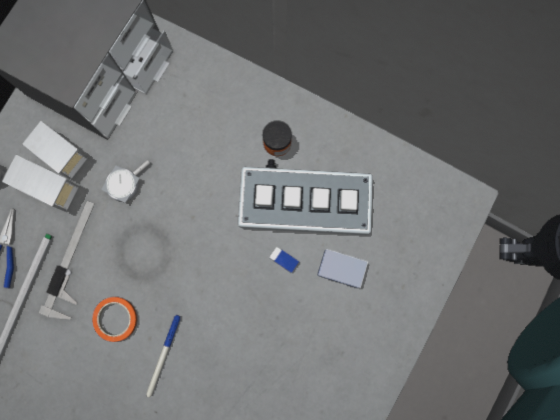

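View pics/side5.png

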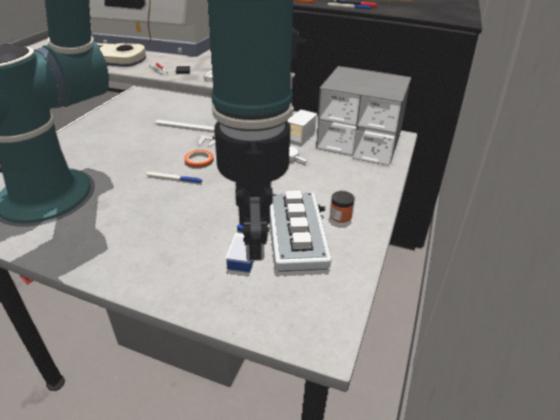

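The top view puts key 2 level with the others; jar (277,138), eraser (284,260) and clip box (343,268) are unmoved. The side view gives 48.0 mm for key 2, which I check with averaged frames and the cap mask.

Run:
```python
from h import *
from workcell import bot
import pickle
for n in("top","side"):
    c=bot.read_camera(n); D=[c["depth"]]+[bot.read_camera(n)["depth"] for _ in range(4)]
    c0=pickle.load(open(n+".pkl","rb"))
    c["depth"]=np.median(D,0)
    for k in KEYS:
        q=R.from_rotvec(c["attitude"]).inv().apply(np.array([*k,.05])-c["xyz"])
        uv=cv2.projectPoints(np.array([[q[0],-q[1],-q[2]]]),np.zeros(3),np.zeros(3),K(c),np.array([c["k1"],0,0,0.]))[0].ravel()
        out=[]
        for cc in(c0,c):
            m=(cc["pixels"].min(2)>215).astype(np.uint8);_,l,st,ce=cv2.connectedComponentsWithStats(m)
            i=l[int(round(uv[1])),int(round(uv[0]))]
            M=cv2.erode((l==i).astype(np.uint8),np.ones((3,3)));ys,xs=np.where(M)
            z=dep(cc,np.c_[xs,ys])[:,2];out+=[ce[i].round(1),np.median(z).round(4),len(z)]
        print(n,out)
print(bot.read_state()["time"])
```

```text
top [array([263.5, 194.3]), np.float64(0.0517), 146, array([263.5, 194.3]), np.float64(0.0516), 147]
top [array([291.9, 196.1]), np.float64(0.0491), 151, array([292. , 195.7]), np.float64(0.0516), 153]
top [array([320.3, 197.6]), np.float64(0.0515), 144, array([320.3, 197.6]), np.float64(0.0515), 145]
top [array([348.5, 199. ]), np.float64(0.0515), 138, array([348.6, 199. ]), np.float64(0.0514), 139]
side [array([293.3, 194. ]), np.float64(0.0484), 58, array([293.5, 193.8]), np.float64(0.0489), 67]
side [array([295.7, 208.1]), np.float64(0.0462), 61, array([295.9, 207. ]), np.float64(0.0489), 64]
side [array([298.4, 221.3]), np.float64(0.0489), 72, array([298.6, 221.5]), np.float64(0.0488), 82]
side [array([301.4, 236.5]), np.float64(0.049), 82, array([301.5, 236.9]), np.float64(0.0488), 97]
16.5
```

All four tops agree to within 0.2 mm in both views. Handing in.

```bash
python3 -c "
from workcell import bot
print(bot.finish_job())"
```

```text
the job is handed in; nothing more can be done
None
```

The job is done and handed in at about 16.5 s of the 48 s allowed. No verdict was reported.

- **Taps:** I tapped the four keys from left to right with the closed fingertips, at about 3 N each. The free keys went down only about 1.7 mm. The second key from the left was the latched one: it took 3–5 N at 46.6 mm without giving.
- **Release:** I pressed that key to the bottom, reading 20 N at 40.9 mm, then lifted off and moved the arm clear.
- **Last checks:** Averaged depth puts all four tops level to 0.2 mm. The top camera reads 51.4–51.6 mm and the side camera 48.8–48.9 mm. These two differ from each other and from the true 50 mm by roughly the cameras' 2 mm calibration error. An earlier single-frame side reading of 48.0 mm for the second key did not hold up when averaged.
- **Surroundings:** By eye in the top view, the jar, clip box and eraser stand where they were. The wrist force is back within noise.

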